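# Start a timed quick spin on the mini centrifuge

## Task

The tubes are loaded in the mini centrifuge that stands open in front of you; start a timed spin with fingertip touches only, lightly, and in this order: switch the power strip on at its red rocker, press the orange key to clear the bench timer, push the centrifuge's clear lid down gently until it is fully shut, which sets the rotor going, then press the green key to start the timer. Touch the green key only when the lid is shut and leave the orange key alone from then on; do not pick up or shift the timer, the centrifuge or anything else on the bench.

Things in the scene. Friction and masses are not known exactly. Their poses are not given: they have to be found in the camera images.
- strip_switch (a joint): red rocker switch of the white power strip, rad: 0 is off (as it starts), 0.35 is fully on; it turns about the strip's long axis, takes 2 to 4 N at its raised half and stays as it is left; its end stop is hard, so press at 20 mm/s or less
- rocker_raised (a point): centre of the top of the rocker's raised half (10 mm across the strip, 12 mm along it), 47 mm above the worktop, 5 mm proud of the strip's housing; pressing it down 4 mm switches on. The point's x axis points across the strip to the lower half, whose centre is 15 mm away: keep a broad fingertip off that half, on the raised half's outer part and overhanging outward. y axis: along the strip
- clear_key (a joint): travel of the timer's orange CLEAR key, m: 0 is up, 0.006 is fully down; a spring key, 2 N to start, 4 N at 0.002 m and 8 N fully down, where it meets a hard stop (approach at 20 mm/s or less), counted as pressed from 0.002
- clear_key_top (a point): centre of the top of the round orange key (28 mm across, 31 mm above the worktop), on the left half of the timer's deck as seen from the side of its keys; it is pressed straight down
- start_key (a joint): travel of the timer's green START key, m: as for the orange key
- start_key_top (a point): centre of the top of the round green key (28 mm across, 31 mm above the worktop), on the right half of the timer's deck, 68 mm from the orange key; it is pressed straight down
- timer: loose white bench timer, 104 x 124 mm, 0.3 kg: a flat key deck (22 mm high) in front, a display head (about 60 mm high) leaning back behind it. Origin at the centre of its underside; x axis points from the keys to the display, z up. Keys lie at x = -22 mm, y = +34 mm (orange) and y = -34 mm (green)
- centrifuge_lid (a joint): opening angle of the clear centrifuge lid, rad: 0 is shut, it starts about half open (0.75 to 1.15); a stiff hinge (a push of under 2 N at the front swings it), so the lid stays where it is left and must be pushed all the way down; it shuts on a hard rim, so push slowly at the end
- lid_front (a point): spot on the outside of the clear lid, on its slightly domed top toward the front; with the lid shut it lies 114 mm in front of the hinge line and 37 mm above it, 110 mm above the worktop when the lid is shut. The point turns with the lid: its z axis points out of the lid's top, its x axis toward the hinge
- lid_hinge (a point): middle of the lid's hinge line at the rear of the centrifuge, 73 mm above the worktop; turns with the lid. The hinge line runs along the centrifuge's y axis
- centrifuge: loose round white mini centrifuge with a blue band (the one with its lid open, in front of the robot), 157 x 150 mm, 70 mm high without and 114 mm with its shut lid, 1.1 kg. Origin at the centre of its underside; its front points along its -x axis, its hinge is at x = +74 mm, z up
- wash_bottle: bystander: white plastic bottle with a screw cap, 64 mm across, 131 mm high; origin under its centre
- specimen_cup: bystander: clear specimen cup with a red lid, 62 mm across, 61 mm high; origin under its centre
- pipette: bystander: white and blue pipette lying on its side, 44 x 225 x 25 mm; origin under its centre, long along its y axis
- marker: bystander: white marker pen with a blue cap, lying, 12 x 135 x 14 mm; origin under its centre, long along its y axis
- reagent_box: bystander: small white and green carton, 46 x 88 x 52 mm; origin under its centre
- mouse: bystander: black and blue computer mouse, 108 x 58 x 38 mm; origin under its centre
- strip: white power strip with a red rocker switch, 54 x 271 x 47 mm, fixed to the worktop; origin under its centre, long along its y axis; the rocker is 85 mm from the origin toward -y and its raised half lies on the -x side of the strip's midline

How it is judged (in metres and radians):
On the way, in this order (a step that is already met when the one before it is completed fails the run):
1. the power strip is switched on (value of joint strip_switch above 0.22 rad), for 0.1 s.
2. the orange key is pressed (value of joint clear_key above 0.002 m), for 0.04 s.
3. the lid is shut (value of joint centrifuge_lid below 0.05 rad), for 0.1 s.
4. the green key is pressed (value of joint start_key above 0.002 m), for 0.04 s.
At the end, for the whole second after the job is handed in: The strip's rocker is on (over 0.22 rad), the lid is shut (under 0.05 rad), both timer keys are up again, and timer and centrifuge stand still within 15 mm of where they were (value of joint strip_switch above 0.22 rad and value of joint centrifuge_lid below 0.05 rad and value of joint each of clear_key, start_key below 0.001 m and distance of each of timer, centrifuge from where it was at the start of the episode below 0.015 m and linear speed of each of timer, centrifuge below 0.02 m/s); the robot touches nothing.
It fails at once if wrong order: green key pressed with the lid open, orange key pressed once the lid was shut, or lid shut with the strip off ((value of joint start_key above 0.0015 m and value of joint centrifuge_lid above 0.08 rad) or (value of joint clear_key above 0.0015 m and value of joint centrifuge_lid below 0.05 rad) or (value of joint strip_switch below 0.15 rad and value of joint centrifuge_lid below 0.05 rad)).
It fails at once if the lid was slammed (over 3 rad/s) (velocity of joint centrifuge_lid below -3 rad/s).
It fails at once if something was pressed hard (timer or power strip over 40 N, centrifuge over 60 N, first knock included) (contact force between the fingers and timer above 40 N or contact force between the fingers and centrifuge above 60 N or contact force between the fingers and strip above 40 N).
It fails at once if the timer or the centrifuge was shifted or lifted (over 15 mm) (distance of any of timer, centrifuge from where it was at the start of the episode above 0.015 m).
It fails at once if a bystander was moved (over 20 mm) (distance of any of wash_bottle, specimen_cup, pipette, marker, reagent_box, mouse from where it was at the start of the episode above 0.02 m).
It also fails if it takes over 64 s, if anything falls off the work surface, if the arm or the gripper's body presses on something with over 40 N, if the wrist force passes 120 N, or if a joint passes its speed limit or range.

## Robot

A 6-joint arm with a two-finger parallel gripper is mounted at the origin on a cart in front of the work surface, level with it; the furniture and walls round the work are solid. World frame = base frame: x ahead of the robot, y to its left, z up, the work surface at z = 0. Lengths are in mm, angles in rad, forces in N, time in s.
With the tool pointing down it reaches from about 275 to 750 mm from the base axis. Payload 10.2 kg.
Tool frame: the origin (TCP) lies between the finger pads; the fingertips stand 17 mm ahead of it and the grasp point (between the pads) lies 2 mm behind it; z points along the fingers, y is the line along which they close (so a half turn about z gives the same grasp; the last joint's range is limited). The gripper opens to 85 mm and grips with 20 to 120 N. Pads are 22 mm wide; open, the fingers measure 114 mm over their backs; the gripper's body (76 mm by 85 mm) begins 54 mm behind the grasp point. The pads swing forward as they close: fully open they stand 13 mm farther back than shut.
Start: joints at [1.008, 0.313, 1.498, -0, 1.331, -0.223], TCP at [174.995, 494.983, 248.294] pointing down, gripper open.
Joint ranges: [-2.94, 2.94], [-0.97, 2.17], [0.19, 2.56], [-1.23, 4.37], [0.02, 3.11], [-2.88, 2.88]. Speed limits (rad/s): [2.39, 2.39, 3.01, 3.14, 3.14, 3.14].

## Interface

Orientations are given as a unit quaternion [w, x, y, z].
In Python, from rig import * gives the robot as it stands.
- The arm moves only by the tool step_arm, never from a script. Its argument "commands" is text: rows parted by semicolons, each of 7 numbers parted by spaces: the opening, from 0 (shut) to 1 (fully open), then the shift along the tool's x, y, z in cm, then the turn, a rotation vector about the tool's x, y, z in rad. In form: hand x y z rx ry rz; .... A call has 1 to 20 rows; each row is the pose to reach, as a shift and turn from the pose commanded when the call began, along the tool's axes at that moment; what a row does not reach only later rows make up. A row lasts 1/12 s, in which the tool goes at most 41.7 mm and 7.16 degrees, less where a joint would pass 70% of its speed; a pose out of reach is approached as far as the arm can. A call with a gripper value outside its range is refused whole. The fingers move at their own pace and stop on an object; "newtons" is the grip in N (left out, the last holds). Time passes only in rows, so rows that repeat a pose let the fingers close. It gives the time, the measured TCP pose, the force, the opening and the grip force at its end, in the units of the state.
- sense(): the state, without advancing time (a new reading comes with each control period).
- capture(name): name is "scene" or "top" or "wrist"; returns the picture (400x640x3 uint8, red, green, blue); there is no depth.
- camera_model(name): a dict with "mtx" (3x3 intrinsics, pixels), "eye" and "rotation" of the camera in the world. Camera axes: x right, y down, z forward; pixel columns grow to the right and rows downward; lengths in mm; the calibration is good to about 2 mm. The wrist camera is an equidistant fisheye: a pixel r from the principal point sees the ray r / f radians off the axis. A picture is of the moment at which its call begins: read the wrist's pose just before it. camera_model takes no time and is no camera call; for the wrist camera it gives the pose at the moment of the call.
- finish_job(): hands the job in; it is judged then, once.
Trained networks look in the newest picture that a camera, given by its name, has taken for a name from the list of things; names that differ only in an ending like _2 or _b are one class to them, and where a whole thing is asked for, a point or a joint stands for the part that bears it (a point fixed in the world has none). Each returns a list of dicts, best first, with "score" (0 to 1); they miss things now and then, are a little off and sometimes report something else, mostly with a low value. They report only what shows in the picture. A call takes as long as a camera call.
- search_frame(camera, label): "rect" ([centre column, centre row, width, height] in pixels, round what is visible of it).
- trace(camera, label): "mask" (400x640 bool, what is visible of it) and "rect" ([centre column, centre row, width, height] in pixels, round what is visible of it).
- spot_point(camera, label): "xy" ([column, row] in pixels: a listed point, or the origin of a listed thing).
The state is a dict: "time_s": time; "joints": joint angles; "dq": joint speeds; "tau": joint torques, N m; "eef_pos": TCP position; "ee_rot": TCP orientation; "force": force on the tool from outside, world axes, zero at the start; "wrist_torque": the same for the moment, N m; "grip_width": opening from 0.0 (shut) to 1.0 (fully open); "grip_force": force on a finger pad.
Only numpy, scipy, OpenCV 4.12 (cv2) and the standard library are available. Lean on these libraries where they do the work, as an engineer would, in place of code of your own. Each camera call takes 0.05 s, during which the arm holds its last target. There are 200 camera calls.

## Working session

There is one attempt and no reset: what is moved stays moved. The work goes in short steps, Python scripts to look and compute and a tool call to move; the robot and the scene stay as the last step left them, time stands still between calls to the robot, and variables do not carry over. Pictures are saved under pics/ and viewed, at most 10 in all, crops included, and the job is handed in when it is done.

Besides the shell and the picture viewer there is one more tool, called after "Call:" by a JSON object that holds its "name" and its "arguments". step_arm: Moves the arm, as the interface text tells. Its arguments: {"type":"object","properties":{"commands":{"type":"string"},"newtons":{"type":"number"}},"required":["commands"]}

```bash
mkdir -p pics; cat > h.py <<'E'
from rig import *
import numpy as np, cv2
from scipy.spatial.transform import Rotation as R
def ray(cam,px,m=None):
    m=m or camera_model(cam); K=np.array(m["mtx"]); 
    d=np.array([(px[0]-K[0,2])/K[0,0],(px[1]-K[1,2])/K[1,1]])
    if cam=="wrist":
        r=np.hypot(*d); v=np.array([*(d/max(r,1e-9)*np.sin(r)),np.cos(r)])
    else: v=np.array([*d,1.])
    return np.array(m["eye"]),np.array(m["rotation"])@v
def atz(cam,px,z,m=None):
    e,v=ray(cam,px,m); return e+v*(z-e[2])/v[2]
def tri(obs):
    A=np.zeros((3,3));b=np.zeros(3)
    for e,v in obs:
        v=v/np.linalg.norm(v);P=np.eye(3)-np.outer(v,v);A+=P;b+=P@e
    return np.linalg.solve(A,b)
E
python3 - <<'E'
from h import *
for c in ("scene","top"):
    im=capture(c); cv2.imwrite(f"pics/{c}0.png",im[:,:,::-1])
    m=camera_model(c); print(c,np.round(m["eye"]),np.round(m["rotation"],2).tolist())
    for n,z in (("rocker_raised",47),("clear_key_top",31),("start_key_top",31),("timer",0),("centrifuge",0),("lid_hinge",73),("lid_front",150),("strip",0)):
        for s in spot_point(c,n)[:2]: print(n,round(s["score"],2),np.round(s["xy"]),np.round(atz(c,s["xy"],z)))
s=sense();print(s["time_s"],s["eef_pos"],s["ee_rot"])
E
```

```text
scene [-216. -795.  812.] [-0.45, 0.82, -0.31, 0.18]Traceback (most recent call last):
  File "<stdin>", line 6, in <module>
  File "h.py", line 12, in atz
    e,v=ray(cam,px,m); return e+v*(z-e[2])/v[2]
        ~~~^^^^^^^^^^
  File "h.py", line 10, in ray
    return np.array(m["eye"]),np.array(m["rotation"])@v
                              ~~~~~~~~~~~~~~~~~~~~~~~^~
ValueError: matmul: Input operand 1 has a mismatch in its core dimension 0, with gufunc signature (n?,k),(k,m?)->(n?,m?) (size 3 is different from 4)
```

```bash
sed -i 's/np.array(m\["rotation"\])@v/R.from_quat(m["rotation"],scalar_first=True).apply(v)/' h.py
python3 - <<'E'
from h import *
for c in ("scene","top"):
    im=capture(c); cv2.imwrite(f"pics/{c}0.png",im[:,:,::-1])
    m=camera_model(c); print(c,np.round(m["eye"]),np.round(m["rotation"],2).tolist())
    for n,z in (("rocker_raised",47),("clear_key_top",31),("start_key_top",31),("timer",0),("centrifuge",0),("lid_hinge",73),("lid_front",150),("strip",0)):
        for s in spot_point(c,n)[:2]: print(n,round(s["score"],2),np.round(s["xy"]),np.round(atz(c,s["xy"],z)))
s=sense();print(s["time_s"],s["eef_pos"],s["ee_rot"])
E
```

```text
scene [-216. -795.  812.] [-0.45, 0.82, -0.31, 0.18]
clear_key_top 0.68 [272. 244.] [354.  26.  31.]
clear_key_top 0.51 [273. 197.] [499. 215.  31.]
start_key_top 0.44 [288. 198.] [533. 182.  31.]
start_key_top 0.34 [285. 198.] [522. 185.  31.]
timer 0.85 [285. 202.] [538. 207.   0.]
timer 0.69 [336. 211.] [627.  66.   0.]
centrifuge 0.97 [348. 254.] [ 511. -110.    0.]
lid_hinge 0.86 [370. 222.] [ 585. -113.   73.]
lid_front 0.68 [367. 194.] [590. -90. 150.]
strip 0.7 [268. 177.] [591. 374.   0.]
top [ 385.   64. 1306.] [-0.03, 0.71, -0.7, 0.05]
rocker_raised 0.6 [185. 199.] [508. 386.  47.]
rocker_raised 0.36 [444. 245.] [ 399. -293.   47.]
clear_key_top 0.58 [247. 204.] [500. 227.  31.]
start_key_top 0.57 [381. 173.] [ 589. -131.   31.]
start_key_top 0.45 [271. 190.] [537. 165.  31.]
timer 0.66 [258. 191.] [538. 203.   0.]
centrifuge 0.24 [186. 198.] [516. 394.   0.]
lid_front 0.87 [386. 173.] [ 571. -124.  150.]
strip 0.95 [189. 166.] [606. 390.   0.]
1.05 [174.99231591 494.9809769  248.29534166] [ 1.90871150e-05  1.69067635e-01  9.85604451e-01 -1.58271986e-05]
```

View pics/scene0.png

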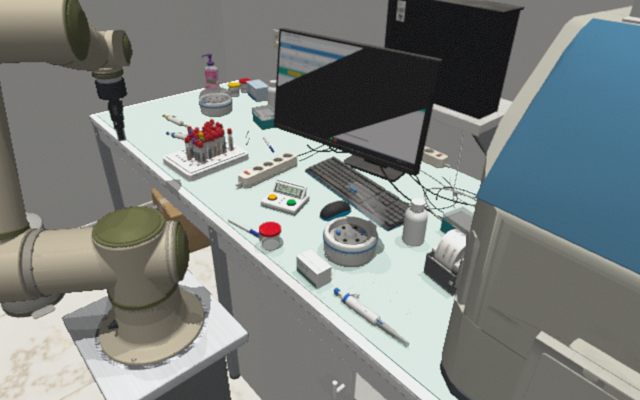

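View pics/top0.png

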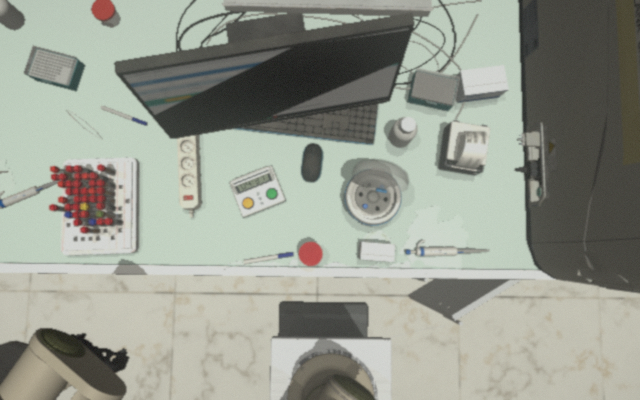

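The top view shows the strip's red rocker near (188,197), the orange key near (247,206), the green key near (271,193), and the centrifuge at (373,193) with its lid hinged on the far side. The strip lies along world x, so its raised half faces +y. I'll move above the rocker with the fingers shut and the tool's x axis across the strip.

Call:
{"name": "step_arm", "arguments": {"commands": "0 -31.9 1.2 4.8 0 0 1.23;0 -31.9 1.2 4.8 0 0 1.23;0 -31.9 1.2 4.8 0 0 1.23;0 -31.9 1.2 4.8 0 0 1.23;0 -31.9 1.2 4.8 0 0 1.23;0 -31.9 1.2 4.8 0 0 1.23;0 -31.9 1.2 4.8 0 0 1.23;0 -31.9 1.2 4.8 0 0 1.23;0 -31.9 1.2 4.8 0 0 1.23;0 -31.9 1.2 4.8 0 0 1.23;0 -31.9 1.2 4.8 0 0 1.23;0 -31.9 1.2 4.8 0 0 1.23;0 -31.9 1.2 4.8 0 0 1.23;0 -31.9 1.2 4.8 0 0 1.23;0 -31.9 1.2 4.8 0 0 1.23;0 -31.9 1.2 4.8 0 0 1.23"}}

```text
time_s: 2.38
eef_pos: [479.6, 400.1, 200.4]
ee_rot: [0.0, 0.706, 0.708, 0.0]
force: [-0.1, 0.4, -0.3]
grip_width: 0.0
grip_force: 0.0
```

```bash
python3 - <<'E'
from h import *
m=camera_model("wrist"); im=capture("wrist"); cv2.imwrite("pics/w1.png",im[:,:,::-1])
s=sense();print(s["time_s"],s["eef_pos"],s["ee_rot"],s["force"],s["grip_width"])
print(m["eye"],m["mtx"])
for n,z in (("rocker_raised",47),("clear_key_top",31),("start_key_top",31),("strip",0),("timer",0)):
    for q in spot_point("wrist",n)[:2]: print(n,round(q["score"],2),np.round(q["xy"]),np.round(atz("wrist",q["xy"],z,m)))
E
```

```text
2.4333 [479.62077433 400.10172709 200.37554319] [1.94758581e-05 7.06415889e-01 7.07796996e-01 6.30046781e-05] [ 0.12267261 -0.09326697  0.17963151] -0.002752084353581265
[480.27368587 475.9867468  326.26483722] [[309.70691629   0.         318.51592653]
 [  0.         309.70691629 197.20377616]
 [  0.           0.           1.        ]]
rocker_raised 0.51 [352. 196.] [512. 392.  47.]
strip 0.64 [424. 185.] [600. 390.   0.]
```

View pics/w1.png

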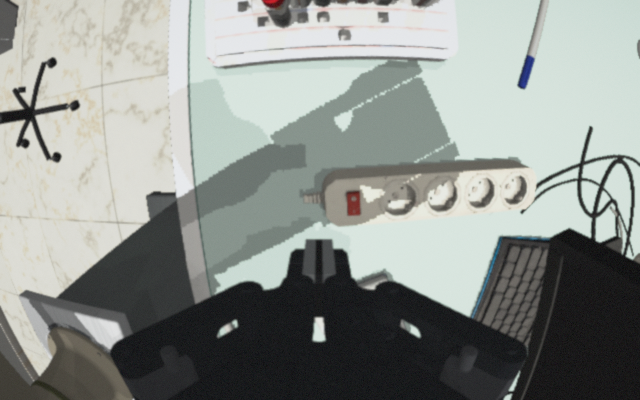

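The wrist view shows the red rocker at about columns 346–360 and rows 191–215. I'll measure it by colour.

```bash
python3 - <<'E'
from h import *
m=camera_model("wrist"); im=cv2.imread("pics/w1.png")[:,:,::-1]
c=im[160:240,310:400].astype(int)
k=(c[...,0]>90)&(c[...,0]>2*c[...,1])&(c[...,0]>2*c[...,2])
ys,xs=np.nonzero(k);xs=xs+310;ys=ys+160
print(xs.min(),xs.max(),ys.min(),ys.max())
for p in ((xs.mean(),ys.mean()),(xs.mean(),ys.min()-.5),(xs.mean(),ys.max()+.5),(xs.min()-.5,ys.mean()),(xs.max()+.5,ys.mean())): print(np.round(p,1),atz("wrist",p,44,m).round(1),atz("wrist",p,47,m).round(1))
for r in range(ys.min(),ys.max()+1): print(r,im[r,353])
t=trace("wrist","strip")[0]; print(t["score"])
yy,xx=np.nonzero(t["mask"]); P=np.array([atz("wrist",p,42,m)[:2] for p in zip(xx,yy)],np.float32); print(cv2.minAreaRect(P))
cv2.imwrite("pics/w1c.png",cv2.resize(im[160:240,300:420,::-1],None,fx=6,fy=6,interpolation=cv2.INTER_CUBIC))
E
```

```text
348 358 193 214
[353.2 203.8] [513.8 382.7  44. ] [513.5 383.7  47. ]
[353.2 192.5] [513.4 394.   44. ] [513.1 394.9  47. ]
[353.2 214.5] [514.3 371.7  44. ] [513.9 372.8  47. ]
[347.5 203.8] [508.3 382.7  44. ] [508.  383.7  47. ]
[358.5 203.8] [519.  382.7  44. ] [518.6 383.7  47. ]
193 [89 37 34]
194 [105  44  41]
195 [114  58  54]
196 [113  81  75]
197 [119  98  90]
198 [125 109  99]
199 [128 111 104]
200 [127  97  89]
201 [122  74  68]
202 [117  52  48]
203 [120  48  45]
204 [121  49  42]
205 [123  53  48]
206 [121  55  49]
207 [121  55  49]
208 [122  53  46]
209 [120  60  52]
210 [123  71  65]
211 [125  74  65]
212 [125  69  64]
213 [123  60  54]
214 [125  68  60]
0.83
((596.3739013671875, 394.9267578125), (260.07391357421875, 58.297149658203125), 4.541652202606201)
```

View pics/w1c.png

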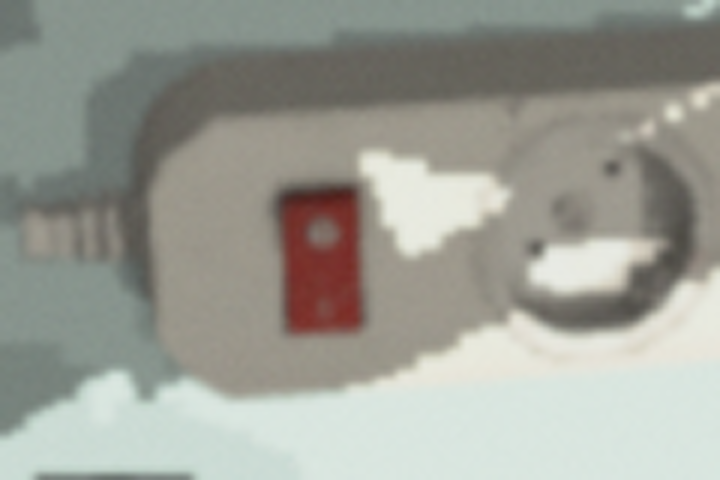

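The rocker spans y 372–395 at z≈45, so the raised half's centre is about (513.4, 391). I'll aim the fingertip centre at (513, 399), overhanging outward.

Call:
{"name": "step_arm", "arguments": {"commands": "0 -0.1 3.35 3 0 0 0;0 -0.1 3.35 6 0 0 0;0 -0.1 3.35 9 0 0 0;0 -0.1 3.35 11 0 0 0;0 -0.1 3.35 12 0 0 0;0 -0.1 3.35 12.5 0 0 0;0 -0.1 3.35 12.8 0 0 0;0 -0.1 3.35 12.8 0 0 0"}}

```text
time_s: 3.4
eef_pos: [513.6, 399.3, 73.1]
ee_rot: [0.0, 0.707, 0.708, 0.001]
force: [-0.7, -0.2, -0.0]
grip_width: -0.002
grip_force: 0.0
```

```bash
python3 - <<'E'
from h import *
im=capture("wrist"); print(sense()["eef_pos"])
cv2.imwrite("pics/w2c.png",cv2.resize(im[150:300,240:440,::-1],None,fx=4,fy=4,interpolation=cv2.INTER_CUBIC))
E
```

```text
[513.70755186 399.36458309  73.55835266]
```

View pics/w2c.png

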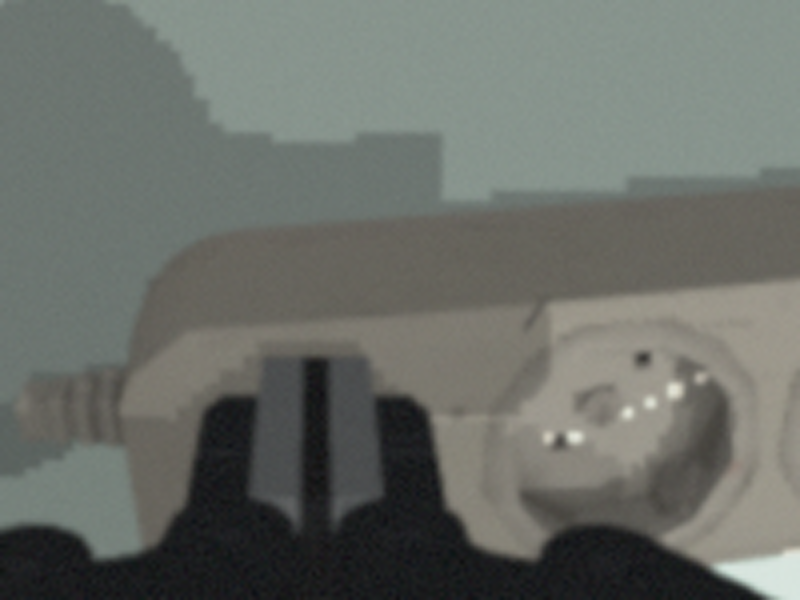

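The fingertip sits over the rocker on its outer (+y) side and hides it. Pressing slowly.

Call:
{"name": "step_arm", "arguments": {"commands": "0 0 0 0.2 0 0 0;0 0 0 0.4 0 0 0;0 0 0 0.55 0 0 0;0 0 0 0.7 0 0 0;0 0 0 0.8 0 0 0;0 0 0 0.9 0 0 0;0 0 0 1.0 0 0 0;0 0 0 1.1 0 0 0;0 0 0 1.2 0 0 0;0 0 0 1.2 0 0 0"}}

```text
time_s: 4.28
eef_pos: [513.5, 399.4, 60.5]
ee_rot: [0.0, 0.707, 0.708, 0.001]
force: [0.9, 3.5, 3.1]
grip_width: -0.001
grip_force: 1.9
```

Call:
{"name": "step_arm", "arguments": {"commands": "0 0 0 0.05 0 0 0;0 0 0 0.1 0 0 0;0 0 0 0.1 0 0 0"}}

```text
time_s: 4.53
eef_pos: [513.5, 399.5, 60.1]
ee_rot: [0.0, 0.707, 0.707, 0.001]
force: [-1.2, 4.1, 7.8]
grip_width: -0.0
grip_force: 4.1
```

Call:
{"name": "step_arm", "arguments": {"commands": "0 0 0 -0.5 0 0 0;0 0 0 -3 0 0 0;0 0 0 -7 0 0 0;0 -4 -0.5 -10 0 0 0;0 -8 -1.3 -13 0 0 0;0 -12 -1.3 -16 0 0 0;0 -16 -1.3 -18 0 0 0;0 -20 -1.3 -19 0 0 0;0 -24 -1.3 -20 0 0 0;0 -28 -1.3 -20 0 0 0;0 -28.9 -1.3 -20 0 0 0;0 -28.9 -1.3 -20 0 0 0;0 -28.9 -1.3 -20 0 0 0"}}

```text
time_s: 5.62
eef_pos: [500.4, 108.4, 259.2]
ee_rot: [-0.0, 0.708, 0.706, -0.001]
force: [0.0, 0.5, 0.3]
grip_width: 0.003
grip_force: 0.0
```

```bash
python3 - <<'E'
from h import *
m=camera_model("wrist"); im=capture("wrist"); cv2.imwrite("pics/w3.png",im[:,:,::-1]); s=sense();print(s["eef_pos"],s["time_s"],m["eye"])
for n,z in (("rocker_raised",43),("clear_key_top",31),("start_key_top",31),("timer",0),("lid_front",150),("lid_hinge",73),("centrifuge",0)):
    for q in spot_point("wrist",n)[:1]: print(n,round(q["score"],2),np.round(q["xy"]),np.round(atz("wrist",q["xy"],z,m)))
# colour blobs for keys
h=cv2.cvtColor(im,cv2.COLOR_RGB2HSV)
for n,lo,hi in (("orange",(8,130,90),(24,255,255)),("green",(45,110,50),(80,255,255))):
    k=cv2.inRange(h,lo,hi); N,_,st,ce=cv2.connectedComponentsWithStats(k)
    for i in np.argsort(-st[1:,4])[:2]+1: print(n,st[i],ce[i].round(1),atz("wrist",ce[i],29,m).round(1))
E
```

```text
[500.3049063  109.59359629 258.98593872] 5.6667 [501.52272439 184.31562088 384.96310833]
rocker_raised 0.6 [320.  69.] [502. 224.  43.]
clear_key_top 0.74 [320.  68.] [503. 227.  31.]
start_key_top 0.59 [342. 120.] [527. 167.  31.]
timer 0.58 [346.  89.] [534. 204.   0.]
lid_front 0.33 [223. 200.] [422. 110. 150.]
centrifuge 0.74 [344. 124.] [533. 161.   0.]
orange [309  56  25  23 440] [320.8  67. ] [503.5 227.9  29. ]
green [332 110  24  23 441] [343.9 120.9] [529.8 166.   29. ]
green [559 145   9  14 104] [562.9 151.7] [858.2 144.1  29. ]
```

View pics/w3.png

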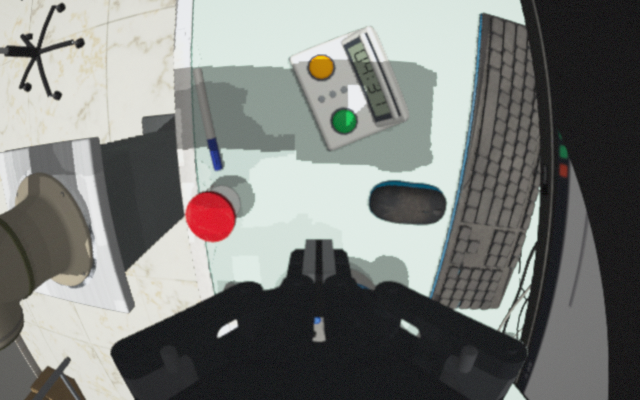

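The wrist view shows the orange key at (321,67), the green key at (344,121), the mouse at (407,204) and the specimen cup at (211,216). The keys come out 67 mm apart against 68 expected. Moving above the orange key.

Call:
{"name": "step_arm", "arguments": {"commands": "0 4 0.2 -0 0 0 0;0 8 0.3 2 0 0 0;0 11.8 0.3 5 0 0 0;0 11.8 0.3 9 0 0 0;0 11.8 0.3 13 0 0 0;0 11.8 0.3 16 0 0 0;0 11.8 0.3 18 0 0 0;0 11.8 0.3 19.4 0 0 0;0 11.8 0.3 20 0 0 0;0 11.8 0.3 20 0 0 0;0 11.8 0.3 20 0 0 0"}}

```text
time_s: 6.93
eef_pos: [503.8, 228.3, 59.9]
ee_rot: [0.0, 0.707, 0.708, 0.0]
force: [-0.7, 0.5, 0.7]
grip_width: -0.001
grip_force: 0.0
```

Call:
{"name": "step_arm", "arguments": {"commands": "0 0 0 0.3 0 0 0;0 0 0 0.6 0 0 0;0 0 0 0.8 0 0 0;0 0 0 0.95 0 0 0;0 0 0 1.1 0 0 0;0 0 0 1.2 0 0 0;0 0 0 1.3 0 0 0;0 0 0 1.4 0 0 0;0 0 0 1.5 0 0 0;0 0 0 1.55 0 0 0;0 0 0 1.55 0 0 0"}}

```text
time_s: 7.85
eef_pos: [503.6, 228.0, 44.0]
ee_rot: [0.0, 0.707, 0.707, 0.0]
force: [-2.3, -0.2, 5.2]
grip_width: 0.005
grip_force: 2.9
```

Call:
{"name": "step_arm", "arguments": {"commands": "0 0 0 0.06 0 0 0;0 0 0 0.06 0 0 0;0 0 0 -0.3 0 0 0;0 0 0 -2 0 0 0;0 0 0 -6 0 0 0;0 0 0 -10 0 0 0;0 0 0 -14 0 0 0;0 0 0 -15 0 0 0;0 0 0 -15 0 0 0"}}

```text
time_s: 8.6
eef_pos: [504.6, 228.3, 197.0]
ee_rot: [0.002, 0.707, 0.707, 0.003]
force: [-0.4, -0.8, -0.6]
grip_width: 0.001
grip_force: 0.0
```

```bash
python3 - <<'E'
from h import *
im=capture("wrist"); s=sense(); print(s["eef_pos"],s["time_s"])
t=trace("wrist","strip")[0]; print(t["rect"])
c=t["rect"][:2]; x0=int(max(0,c[0]-100));y0=int(max(0,c[1]-60))
cv2.imwrite("pics/w4c.png",cv2.resize(im[y0:y0+120,x0:x0+130,::-1],None,fx=5,fy=5,interpolation=cv2.INTER_CUBIC)); print(x0,y0)
c="top"; capture(c)
ob={}
for n in("lid_front","lid_hinge","centrifuge"):
    for c in("scene","top"):
        if c=="scene" and n=="lid_front": capture(c)
    o=[]
    for c in("scene","top"):
        q=spot_point(c,n)
        for a in q[:2]: print(n,c,round(a["score"],2),np.round(a["xy"],1))
        if q: o.append(ray(c,q[0]["xy"]))
    if len(o)==2: print(n,tri(o).round(1))
E
```

```text
[503.65513135 228.07410952 194.41253389] 8.65
[401.5, 30.3, 253.4, 58.8]
301 0
lid_front scene 0.93 [367. 189.]
lid_front top 0.62 [383.5 170.4]
lid_front [ 568.6 -111.3  186. ]
lid_hinge scene 0.84 [369.9 223. ]
centrifuge scene 0.58 [344.  254.6]
centrifuge scene 0.4 [293.3 200.4]
centrifuge top 0.93 [372.6 197.4]
centrifuge [ 516.7 -105.2   -6.7]
```

View pics/w4c.png

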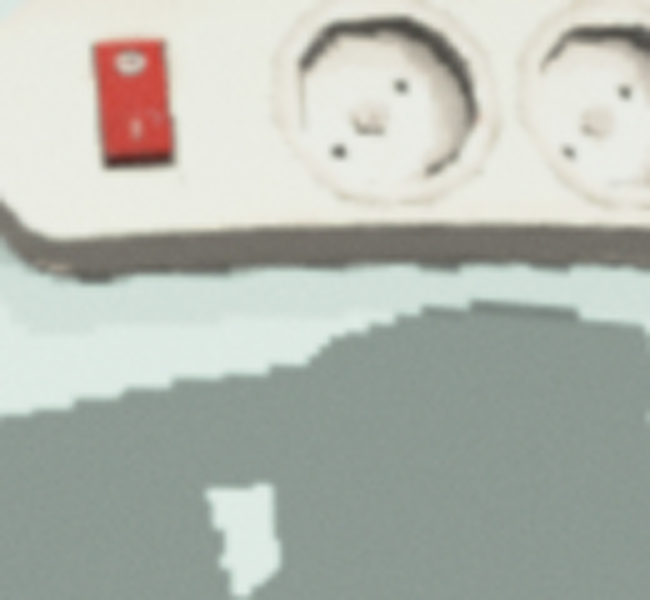

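The rocker crop shows its near (-y) half standing proud now, so the strip is on. The lid front triangulates to (569,-111,186) and the hinge is near (585,-112,73), an opening of about 1.1 rad. I'll go up and over, behind the lid.

Call:
{"name": "step_arm", "arguments": {"commands": "0 -2 1 -3 0 0 0;0 -5 2 -6 0 0 0;0 -9 3 -8 0 0 0;0 -12.9 4.5 -10 0 0 0;0 -16.5 6 -11 0 0 0;0 -20 7.5 -11 0 0 0;0 -23.5 9 -11 0 0 0;0 -27 10.5 -11 0 0 0;0 -30.5 11.6 -11 0 0 0;0 -33.9 11.6 -11 0 0 0;0 -33.9 11.6 -11 0 0 0;0 -33.9 11.6 -11 0 0 0;0 -33.9 11.6 -11 0 0 0"}}

```text
time_s: 10.18
eef_pos: [619.7, -110.3, 303.7]
ee_rot: [-0.0, 0.707, 0.708, 0.0]
force: [0.3, 0.1, -0.6]
grip_width: -0.003
grip_force: 0.0
```

```bash
python3 - <<'E'
from h import *
s=sense(); print(s["eef_pos"],s["ee_rot"],s["time_s"],s["force"])
m=camera_model("wrist"); im=capture("wrist"); cv2.imwrite("pics/w5.png",im[:,:,::-1])
sc=capture("scene"); cv2.imwrite("pics/s5.png",cv2.resize(sc[120:290,270:470,::-1],None,fx=3,fy=3,interpolation=cv2.INTER_CUBIC))
o=[]
for c in("scene","wrist"):
    for a in spot_point(c,"lid_front")[:1]: print(c,a); 
cv2.imwrite("pics/c5.png",np.hstack([cv2.imread("pics/s5.png")[:400,:600]])) 
E
```

```text
[ 619.70818406 -110.29228618  303.67626321] [-2.45945773e-04  7.06695412e-01  7.07517864e-01  7.50571421e-05] 10.1833 [ 0.33618257  0.1060723  -0.59813525]
scene {'xy': [369.0, 188.6], 'score': 0.57}
wrist {'xy': [254.7, 199.6], 'score': 0.73}
```

View pics/s5.png

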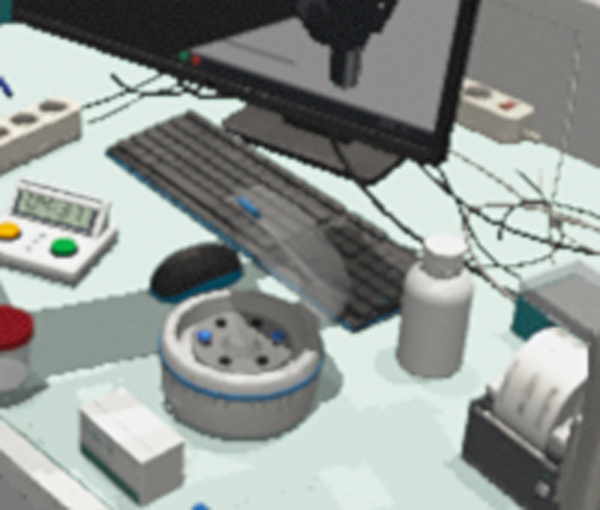

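The scene crop shows the clear lid standing up and back, with its hinge notch spanning crop pixels (235,292)–(322,333) and the wash bottle clear to the right. The gripper hovers above and behind the lid. I'll work out the hinge yaw and the lid position.

```bash
python3 - <<'E'
from h import *
for p in ((235,292),(322,333)): print(atz("scene",(270+p[0]/3,120+p[1]/3),72).round(1))
t=trace("scene","lid_hinge");print(t[0]["score"],t[0]["rect"]) if t else 0
w=ray("wrist",(254.7,199.6)); print(tri([ray("scene",(369,188.6)),w]).round(1),tri([ray("top",(383.5,170.4)),w]).round(1))
for p in spot_point("scene","centrifuge")[:1]: print(p,atz("scene",p["xy"],0))
E
```

```text
[557.8 -57.2  72. ]
[ 572.3 -153.    72. ]
0.91 [365.1, 202.3, 46.5, 45.0]
[ 568.6 -112.2  187.1] [ 568.9 -110.6  192.3]
{'xy': [350.6, 255.5], 'score': 0.85} [ 510.16708257 -119.38679892    0.        ]
```

View pics/w5.png

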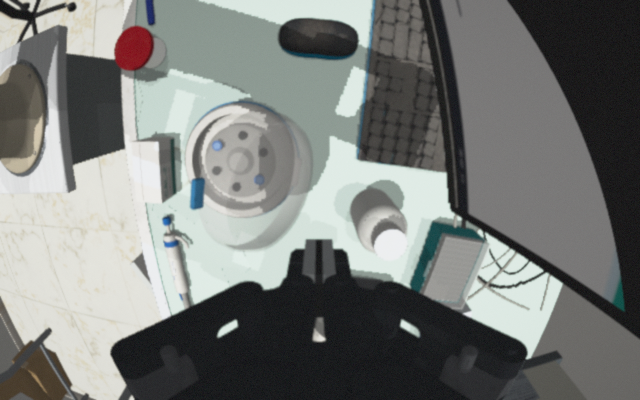

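The wrist view shows the lid over the rotor with its blue front tab at (197,193), and the bottle cap at (390,240) clear of the finger. The lid front agrees from both camera pairs at about (569,-111,189). Now lowering behind the lid.

Call:
{"name": "step_arm", "arguments": {"commands": "0 0 0 2.5 0 0 0;0 0 0 5.5 0 0 0;0 0 0 8 0 0 0;0 0 0 9.3 0 0 0;0 0 0 9.6 0 0 0;0 0 0 9.6 0 0 0;0 0 -0.6 9.6 0 0 0;0 0 -1.2 9.6 0 0 0;0 0 -1.8 9.6 0 0 0;0 0 -2.4 9.6 0 0 0;0 0 -3 9.6 0 0 0;0 0 -3.5 9.6 0 0 0;0 0 -4 9.6 0 0 0"}}

```text
time_s: 11.57
eef_pos: [579.2, -111.0, 208.0]
ee_rot: [0.0, 0.707, 0.707, 0.0]
force: [0.1, 0.6, -0.1]
grip_width: -0.002
grip_force: 0.0
```

Call:
{"name": "step_arm", "arguments": {"commands": "0 0 -0.7 0.1 0 0 0;0 0 -1.4 0.3 0 0 0;0 0 -2.05 0.5 0 0 0;0 0 -2.7 0.75 0 0 0;0 0 -3.3 1.05 0 0 0;0 0 -3.95 1.4 0 0 0;0 0 -4.5 1.8 0 0 0;0 0 -5.1 2.2 0 0 0;0 0 -5.65 2.6 0 0 0;0 0 -5.65 2.6 0 0 0"}}

```text
time_s: 12.4
eef_pos: [522.1, -110.8, 180.8]
ee_rot: [-0.001, 0.707, 0.707, -0.0]
force: [0.1, -0.6, 0.8]
grip_width: -0.003
grip_force: 0.0
```

```bash
python3 - <<'E'
from h import *
capture("scene");capture("top")
for c in("scene","top"):
    for a in spot_point(c,"lid_front")[:1]: print(c,a,atz(c,a["xy"],165).round(1))
s=sense();print(s["eef_pos"],s["force"])
E
```

```text
scene {'xy': [349.0, 204.2], 'score': 0.97} [ 502.9 -109.2  165. ]
top {'xy': [377.0, 193.8], 'score': 0.93} [ 517.1 -100.6  165. ]
[ 523.4951902  -111.08161307  181.91174797] [ 0.26717506 -0.6618195  -0.32435933]
```

The lid is following the finger, so I'll continue the arc and slow down near the rim.

Call:
{"name": "step_arm", "arguments": {"commands": "0 0 -0.5 0.5 0 0 0;0 0 -1 1 0 0 0;0 0 -1.5 1.5 0 0 0;0 0 -1.9 2.05 0 0 0;0 0 -2.3 2.6 0 0 0;0 0 -2.65 3.15 0 0 0;0 0 -2.9 3.6 0 0 0;0 0 -3.1 4.0 0 0 0;0 0 -3.2 4.3 0 0 0;0 0 -3.3 4.6 0 0 0;0 0 -3.3 4.8 0 0 0;0 0 -3.3 4.95 0 0 0;0 0 -3.3 5.1 0 0 0;0 0 -3.3 5.1 0 0 0"}}

```text
time_s: 13.77
eef_pos: [490.3, -111.0, 130.6]
ee_rot: [-0.0, 0.707, 0.707, -0.0]
force: [0.8, 0.4, 0.1]
grip_width: -0.005
grip_force: 0.0
```

Tip at 113.6 mm. Pressing slowly to the rim.

Call:
{"name": "step_arm", "arguments": {"commands": "0 0 0 0.1 0 0 0;0 0 0 0.2 0 0 0;0 0 0 0.3 0 0 0;0 0 0 0.35 0 0 0;0 0 0 0.4 0 0 0;0 0 0 0.4 0 0 0"}}

```text
time_s: 14.27
eef_pos: [490.6, -111.1, 128.5]
ee_rot: [0.001, 0.707, 0.708, 0.0]
force: [-7.0, 2.0, 17.3]
grip_width: 0.005
grip_force: 8.8
```

Force reached 17 N at about the shut height, so the rim has been met. Retracting and checking the lid.

Call:
{"name": "step_arm", "arguments": {"commands": "0 0 0 -0.5 0 0 0;0 0 0 -2.5 0 0 0;0 0 0 -6 0 0 0;0 3 1 -8 0 0 0;0 7 2 -8 0 0 0;0 11 3 -8 0 0 0;0 15 4 -8 0 0 0;0 19 4 -8 0 0 0;0 23 4 -8 0 0 0;0 27 4 -8 0 0 0;0 27.7 4 -8 0 0 0;0 27.7 4 -8 0 0 0;0 27.7 4 -8 0 0 0"}}

```text
time_s: 15.35
eef_pos: [530.0, 165.7, 206.6]
ee_rot: [0.0, 0.707, 0.708, -0.0]
force: [0.6, -1.1, 0.3]
grip_width: 0.003
grip_force: 0.0
```

```bash
python3 - <<'E'
from h import *
s=sense();print(s["eef_pos"],s["force"],s["time_s"])
sc=capture("scene");capture("top")
o=[]
for n,z in(("lid_front",110),("start_key_top",31),("centrifuge",0)):
  for c in("scene","top"):
    for a in spot_point(c,n)[:1]: print(n,c,a,atz(c,a["xy"],z).round(1)); o.append(ray(c,a["xy"])) if n=="lid_front" else 0
print(tri(o).round(1))
cv2.imwrite("pics/s6.png",cv2.resize(sc[180:290,240:400,::-1],None,fx=5,fy=5,interpolation=cv2.INTER_CUBIC))
E
```

```text
[529.96954153 165.68476169 206.61015795] [ 0.6364024  -1.05090722  0.28335124] 15.35
lid_front scene {'xy': [340.8, 226.1], 'score': 0.74} [ 475.7 -110.7  110. ]
lid_front top {'xy': [373.0, 213.8], 'score': 0.78} [473.  -98.4 110. ]
start_key_top scene {'xy': [294.4, 197.0], 'score': 0.44} [549.6 172.7  31. ]
start_key_top top {'xy': [274.7, 190.4], 'score': 0.4} [537.2 153.6  31. ]
centrifuge scene {'xy': [346.2, 256.2], 'score': 0.94} [ 499.  -113.7    0. ]
centrifuge top {'xy': [373.4, 197.7], 'score': 0.97} [ 525.2 -114.4    0. ]
[ 477.2 -102.4  104. ]
```

View pics/s6.png

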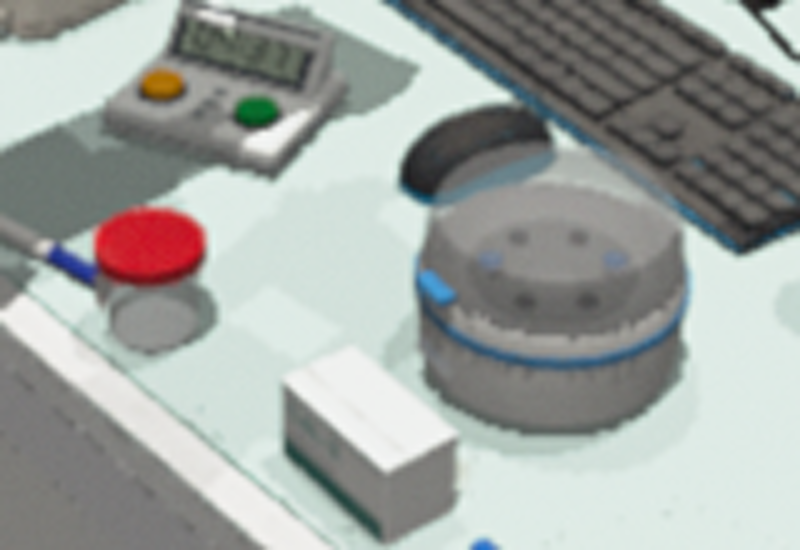

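The lid is down with its tab at the blue band (crop 436,288), and the lid front measures about (476,-105,104), so it is shut. Now the green key at (530,166).

Call:
{"name": "step_arm", "arguments": {"commands": "0 0 0 3 0 0 0;0 0 0 7 0 0 0;0 0 0 10.5 0 0 0;0 0 0 13 0 0 0;0 0 0 14.2 0 0 0;0 0 0 14.6 0 0 0;0 0 0 14.9 0 0 0;0 0 0 15.2 0 0 0;0 0 0 15.4 0 0 0;0 0 0 15.55 0 0 0;0 0 0 15.7 0 0 0;0 0 0 15.8 0 0 0;0 0 0 15.9 0 0 0;0 0 0 16 0 0 0;0 0 0 16.1 0 0 0;0 0 0 16.2 0 0 0;0 0 0 16.25 0 0 0;0 0 0 16.3 0 0 0;0 0 0 16.3 0 0 0"}}

```text
time_s: 17.33
eef_pos: [530.2, 166.1, 44.1]
ee_rot: [0.0, 0.707, 0.707, 0.0]
force: [-1.8, -0.6, 6.1]
grip_width: 0.0
grip_force: 2.9
```

Call:
{"name": "step_arm", "arguments": {"commands": "0 0 0 0.07 0 0 0;0 0 0 0.07 0 0 0"}}

```text
time_s: 17.5
eef_pos: [530.1, 166.0, 43.4]
ee_rot: [0.0, 0.707, 0.707, 0.0]
force: [-1.9, -0.2, 6.8]
grip_width: -0.003
grip_force: 3.2
```

Call:
{"name": "step_arm", "arguments": {"commands": "0 0 0 -0.5 0 0 0;0 0 0 -2 0 0 0;0 0 0 -5 0 0 0;0 0 0 -9 0 0 0;0 0 0 -13 0 0 0;0 0 0 -16 0 0 0;0 0 0 -16 0 0 0;0 0 0 -16 0 0 0"}}

```text
time_s: 18.17
eef_pos: [530.3, 166.1, 204.3]
ee_rot: [0.001, 0.707, 0.707, 0.001]
force: [-0.6, -0.1, -1.4]
grip_width: 0.002
grip_force: 0.0
```

```bash
python3 -c "
from h import *
s=sense();print(s['eef_pos'],s['force'],s['time_s']);print(finish_job())"
```

```text
[530.3410124  166.08661056 204.33082183] [-0.62322408 -0.09519412 -1.36269489] 18.1667
the job is handed in; nothing more can be done
None
```

I switched the strip on, pressed the orange key, shut the lid, pressed the green key and handed the job in at about 18 s of the 64 s allowed. The camera confirmed the strip and the lid, both key presses were judged from the measured force (over 5 N), and the hand-in returned no verdict.

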